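# Set the knife slot of a fish slicing guide with its setting gauge

### The arm

A 6-joint arm with a two-finger parallel gripper is mounted at the origin on a cart in front of the work surface, level with it; the furniture and walls round the work are solid. World frame = base frame: x ahead of the robot, y to its left, z up, the work surface at z = 0. Lengths are in m, angles in rad, forces in N, time in s.
With the tool pointing down it reaches from about 0.325 to 1 m from the base axis. Payload 5.1 kg.
Tool frame: the origin (TCP) lies midway between the tips of the shut fingers; the grasp point (between the pads) lies 19 mm behind it (manip.grasp_offset is the distance from the TCP to the grasp point, in m); z points along the fingers, y is the line along which they close (so a half turn about z gives the same grasp; the last joint's range is limited). The gripper opens to 85 mm and grips with 20 to 120 N. Pads are 22 mm wide; open, the fingers measure 114 mm over their backs; the gripper's body (76 mm by 85 mm) begins 54 mm behind the grasp point. The pads swing forward as they close: fully open they stand 13 mm farther back than shut.
Start: joints at [-1.327, 0.124, 1.65, -0, 1.367, -0.083], TCP at [0.209, -0.616, 0.231] pointing down, gripper open.
Joint ranges: [-2.61, 2.61], [-1.02, 2.33], [0.03, 2.71], [-1.35, 4.49], [0.32, 2.68], [-2.91, 2.91]. Speed limits (rad/s): [2.57, 2.57, 3.14, 3.14, 3.14, 3.14].

### API

Orientations are given as a unit quaternion [w, x, y, z].
In Python, from rig import manip, optics gives the robot as it stands.
- The arm moves only by the shell command python3 -m handwheel 'ROWS' [FORCE]. ROWS is JSON, a list of rows, each a list of 7 numbers: the shift along the tool's x, y, z in m, then the turn, a rotation vector about the tool's x, y, z in rad, then the closure, from -1 (fully open) to 1 (shut). A call has exactly 5 rows; each row shifts and turns the commanded pose from where the row before left it, along the tool's axes as they then stand; what a row does not reach is not made up. A row lasts 1/8 s, in which the tool goes at most 62.5 mm and 10.7 degrees, less where a joint would pass 70% of its speed; a pose out of reach is approached as far as the arm can. A call is refused whole if a number of a shift passes 0.0625 or a number of a turn 0.188, either way. A call with a gripper value outside its range is refused whole. The fingers move at their own pace and stop on an object; FORCE is the grip in N (left out, the last holds). Time passes only in rows, so rows that do not move let the fingers close, or fill a call up. It gives the time, the measured TCP pose, the force, the opening and the grip force at its end, in the units of the state.
- manip.state(): the state, without advancing time (a new reading comes with each control period).
- optics.get_image(name): name is "side" or "top" or "wrist"; returns (picture, depth): 384x512x3 uint8, red, green, blue; 384x512 float32, m along the optical axis (not along the pixel's ray), 0 where there is no reading.
- optics.camera_model(name): a dict with "mtx" (3x3 intrinsics, pixels), "k1" (the pictures are not rectified: a ray, as slopes to the right and down, at radius r is drawn at 1 + k1 r^2 times it, then the intrinsics apply), "cam_to_world" (4x4, takes a point from camera to world coordinates). Camera axes: x right, y up, looking along -z (the intrinsics and any distortion apply to the point x, -y, -z); pixel columns grow to the right and rows downward; lengths in m; the calibration is good to about 2 mm. A picture is of the moment at which its call begins: read the wrist's pose just before it. camera_model takes no time and is no camera call; for the wrist camera it gives the pose at the moment of the call.
- manip.hand_in(): hands the job in; it is judged then, once.
The state is a dict: "time_s": time; "joint_positions": joint angles; "joint_vel": joint speeds; "joint_efforts": joint torques, N m; "tcp_pos": TCP position; "tool_rot": TCP orientation; "force": force on the tool from outside, world axes, zero at the start; "moment": the same for the moment, N m; "width": opening from 0.0 (shut) to 1.0 (fully open); "finger_force": force on a finger pad.
Only numpy, scipy, OpenCV 4.12 (cv2) and the standard library are available. Lean on these libraries where they do the work, as an engineer would, in place of code of your own. Each camera call takes 0.05 s, during which the arm holds its last target. There are 200 camera calls.

### The job

Slide the blade of the orange-handled setting gauge into the slot of the slicing guide up to the depth stop, then close the blue gate on it until its sprung shoe presses the blade with about 5 N (3 to 8 N is a good fit; never squeeze it over 14 N) and take your hand off both. Then draw the blade straight back out by its handle, feeling that it still drags, and stand the gauge upright on the table clear of the slot. Touch the gate only while the blade is in the slot, and leave the tray, bottle, jars, bowl and dish where they are.

Things in the scene. Friction and masses are not known exactly. Their poses are not given: they have to be found in the camera images.
- guide: Slicing guide, fixed: aluminium bed 80 (x) x 226 (y) x 10 mm high. Origin on the table under the slot; x points into the slot (away from the robot), y to the gate, z up. The slot, open at top and front, runs from x = -30 to a grey depth stop with its face at x = +32 mm. The white fence walls it on the -y side (top at z = 42); its face is at y = -16 to -4 mm, differs each time and is not measured.
- slot_mouth (a point): Point in the slot's mouth, at x = -30, y = +5, z = 27 mm of the guide; with the gate open, a blade whose middle plane passes here along the guide's x clears fence and shoe. The bed's front edge is 10 mm nearer the robot.
- gate: Blue gate (70 x 36 mm, top at z = 37), axes as the guide's. Slides along the guide's y, closing towards -y, travel 50 mm, about 10 N sliding drag; stays where left. Starts 0 to 10 mm closed. Its white sprung shoe (60 mm long, z = 12 to 40) faces the slot 44 mm on the -y side of the knob's centre and yields 1 mm per 1.8 N, 10 mm at most. Pose origin = guide's origin when fully open.
- gate_grip (a point): Centre of the black square knob on the gate, 22 x 22 mm, 36 mm tall (z = 46 to 82 mm); grip it from above or push it from the +y side.
- gauge: The loose setting gauge, 0.15 kg, standing upright on its foot (dark steel on a slippery white sole, 40 x 44 x 10 mm). Origin under the middle of the foot, z up; the steel blade points along +x. Pulled along the closed slot, its blade drags with about 0.8 N for each N of the shoe's press (0.6 to 1, as friction varies).
- gauge_grip (a point): Centre of the gauge's orange handle, 28 (x) x 22 (y) mm, 44 mm tall (z = 44 to 88 mm above its foot's underside).
- gauge_tip (a point): Middle of the blade's far end: 100 mm ahead of the gauge's origin along its x, 28 mm up. The blade is 8 mm thick (y), 24 mm high (16 to 40 mm above the table when the gauge stands) and free for 80 mm ahead of the foot: it passes over the guide's bed while the foot slides on the table in front.
- dark_tray: Bystander: black shallow food tray 195 x 135 x 24 mm, left front of the table. Origin under its centre.
- sauce_bottle: Bystander: dark red squeeze bottle with red pointed cap, 53 mm across, 180 mm tall, at the left edge. Origin under its centre.
- pepper_jar: Bystander: spice jar with red cap and dark label, 45 mm across, 108 mm tall, at the left edge. Origin under its centre.
- salt_jar: Bystander: spice jar with red cap and light label, 47 mm across, 97 mm tall, at the left edge, towards the back. Origin under its centre.
- steel_bowl: Bystander: pale steel bowl 124 mm across, 45 mm tall, at the right back corner. Origin under its centre.
- white_dish: Bystander: small white dish 96 mm across, 26 mm tall, right front. Origin under its centre.
Mind the look-alikes: they are no part of the job. Of the things like the gauge, leave any that is turquoise; of the rest the larger one is meant.

How it is judged:
By the outcome, as a careful person would: the job done as asked, in the order asked, and still so for the second after the job is handed in, with the robot touching nothing.
It also fails if it takes over 72 s, if anything falls off the work surface, if the arm or the gripper's body presses on something with over 40 N, if the wrist force passes 120 N, or if a joint passes its speed limit or range.

## Working session

There is one attempt and no reset: what is moved stays moved. The work goes in short steps, Python scripts to look and compute and a shell command to move; the robot and the scene stay as the last step left them, time stands still between calls to the robot, and variables do not carry over. Pictures are saved under pics/ and viewed, at most 10 in all, crops included, and the job is handed in when it is done.

```bash
ls; mkdir -p pics
cat > h.py <<'E'
import numpy as np, cv2
from rig import manip, optics
def grab(n):
    m=optics.camera_model(n); im,d=optics.get_image(n); return im,d,m
def cloud(d,m):
    K=m['mtx'];h,w=d.shape;k=m['k1']
    u,v=np.meshgrid(np.arange(w),np.arange(h))
    x=(u-K[0][2])/K[0][0];y=(v-K[1][2])/K[1][1]
    rd=np.hypot(x,y);r=rd.copy()
    for _ in range(10): r=rd/(1+k*r*r)
    s=1/(1+k*r*r);x=x*s;y=y*s
    P=np.stack([x*d,-y*d,-d,np.ones_like(d)],-1)@np.array(m['cam_to_world']).T
    return P[...,:3]
E
python3 - <<'E'
from h import *
for n in ['top','side']:
    im,d,m=grab(n); np.savez(f'{n}.npz',im=im,P=cloud(d,m),d=d)
    cv2.imwrite(f'pics/{n}0.png',cv2.resize(im[...,::-1],(800,600)))
    print(n,np.round(m['cam_to_world'],3).tolist(),m['k1'])
print(manip.state(),manip.grasp_offset)
E
```

```text
pics
top [[-0.009, 0.986, -0.164, 0.339], [-1.0, -0.01, -0.01, -0.011], [-0.011, 0.163, 0.986, 1.118], [0.0, 0.0, 0.0, 1.0]] 0.04285439480952913
side [[-0.979, 0.112, -0.17, 0.318], [-0.202, -0.45, 0.87, 0.968], [0.021, 0.886, 0.463, 0.589], [0.0, 0.0, 0.0, 1.0]] -0.024363019408284836
{'time_s': 0.1, 'joint_positions': array([-1.32660987e+00,  1.24434221e-01,  1.65152212e+00,  7.92765660e-06,
        1.36752245e+00, -8.25505961e-02]), 'joint_vel': array([-2.12015135e-03, -1.51307742e-03, -3.98698541e-03,  6.53692473e-06,
        5.73308909e-04,  1.52576256e-03]), 'joint_efforts': array([ 6.06327994e-04, -4.24933648e+01, -3.66652286e+01, -6.04258207e-05,
        4.00174104e-03,  1.92138128e-05]), 'tcp_pos': array([ 0.20849173, -0.61507383,  0.23018868]), 'tool_rot': array([-9.40301164e-04,  9.86684708e-01,  1.62641931e-01, -7.22649063e-05]), 'force': array([-0.43303612,  0.07052135,  0.6500539 ]), 'moment': array([-0.03938226, -0.00407245, -0.01895748]), 'finger_force': 0.0, 'width': 0.9999925674370462} 0.0187
```

View pics/top0.png

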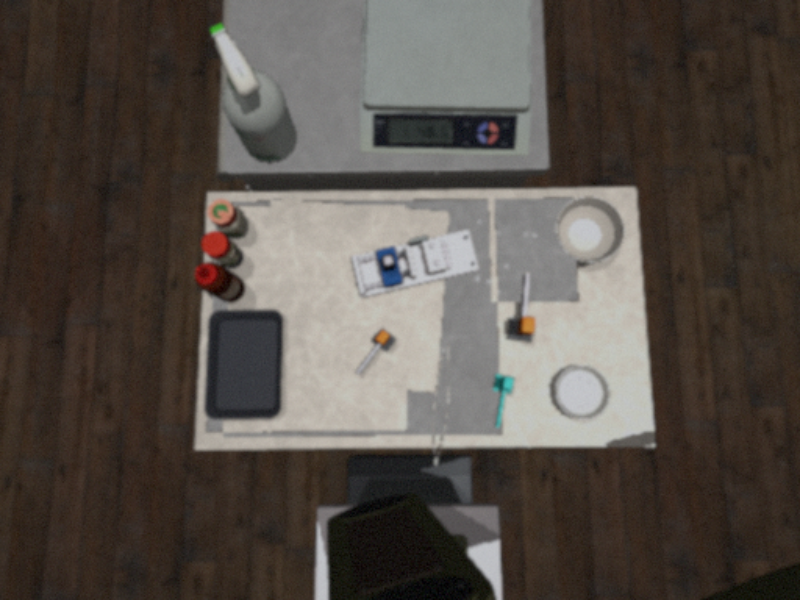

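View pics/side0.png

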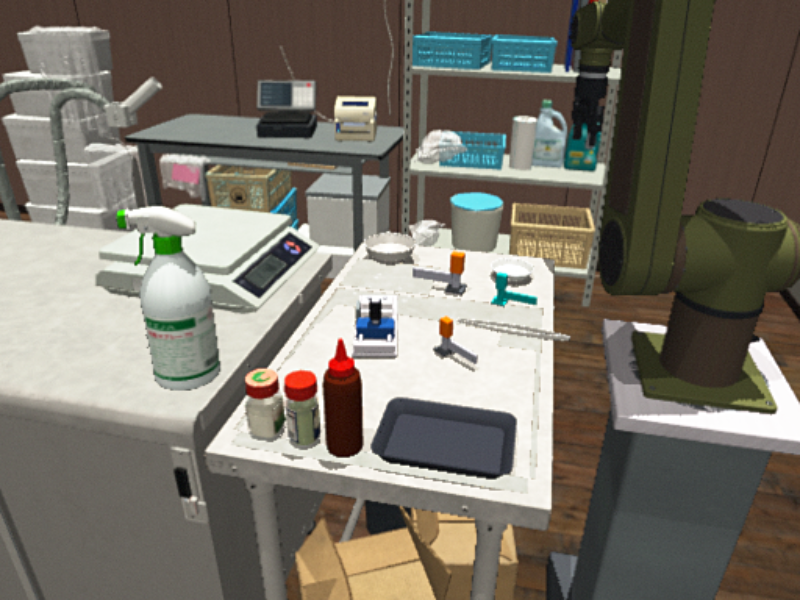

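Top view (800x600 scale): the guide spans (355,280)–(477,255), with the blue gate and knob at (388,262). There are two orange-handled gauges, at (382,338) and (527,325), and a turquoise one at (504,384). I'll measure the sizes next.

```bash
cat > meas.py <<'E'
from h import *
def masks(im):
    hsv=cv2.cvtColor(im,cv2.COLOR_RGB2HSV)
    H,S,V=[hsv[...,i].astype(int) for i in range(3)]
    return dict(orange=(H>5)&(H<22)&(S>170)&(V>120), blue=(H>100)&(H<125)&(S>130)&(V>50))
if __name__=='__main__':
  for n in ['top','side']:
    z=np.load(n+'.npz');im,P=z['im'],z['P']
    on=(P[...,0]>.2)&(P[...,0]<.8)&(abs(P[...,1])<.5)&(P[...,2]>-.03)
    for c,mk in masks(im).items():
        nn,lab,st,ce=cv2.connectedComponentsWithStats((mk&on).astype(np.uint8))
        for i in range(1,nn):
            if st[i,4]<12: continue
            q=P[lab==i]; print(n,c,ce[i].round(1),st[i,4],'med',np.median(q,0).round(4),'lo',np.percentile(q,3,0).round(3),'hi',np.percentile(q,97,0).round(3))
            if n=='top' :
                t=q[q[:,2]>np.percentile(q[:,2],80)-.006]; r=cv2.minAreaRect(t[:,:2].astype(np.float32)*1000); print('   top face',t.mean(0).round(4),r)
    if n=='top':
        cv2.imwrite('pics/topcrop.png',cv2.resize(im[140:285,215:365,::-1],(750,725))[:600])
        # guide outline: bed height 5..14mm
        reg=(P[...,0]>.42)&(P[...,0]<.66)&(abs(P[...,1]+.02)<.17)
        print('table z',np.median(P[(P[...,0]>.3)&(P[...,0]<.4)&(P[...,1]>0)&(P[...,1]<.1)][:,2]))
        q=P[reg&(P[...,2]>.006)&(P[...,2]<.1)]; r=cv2.minAreaRect(q[:,:2].astype(np.float32)*1000);print('guide',r,len(q))
        for g in [(.40,-.2,.14),(.42,0,.1)]:
            pass
E
python3 meas.py
```

```text
top orange [336.8 207.8] 57 med [ 0.456  -0.2067  0.0891] lo [ 0.445 -0.216  0.084] hi [ 0.466 -0.2    0.093]
   top face [ 0.4559 -0.2073  0.0897] ((455.7579040527344, -207.61981201171875), (16.065107345581055, 22.045087814331055), 85.92164611816406)
top orange [244.3 215.8] 33 med [0.4387 0.0401 0.0689] lo [0.433 0.032 0.059] hi [0.447 0.048 0.073]
   top face [0.4398 0.0397 0.0694] ((439.2540283203125, 39.58693313598633), (11.691167831420898, 17.106624603271484), 44.6037712097168)
top blue [246.9 161.9] 41 med [0.5958 0.033  0.039 ] lo [0.584 0.016 0.035] hi [0.604 0.047 0.074]
   top face [0.5951 0.0329 0.0411] ((593.8446044921875, 31.99329948425293), (21.244766235351562, 31.162694931030273), 4.046212673187256)
top blue [250.1 176.3] 108 med [0.5542 0.0244 0.0387] lo [0.538 0.01  0.035] hi [0.571 0.039 0.058]
   top face [0.552  0.0239 0.0498] ((458.69635009765625, 5.314128875732422), (241.8193817138672, 29.4371280670166), 10.800383567810059)
table z 0.0020775263297061475
guide ((539.1763305664062, -20.135589599609375), (237.9599609375, 339.2583312988281), 0.0878240242600441) 2470
side orange [292.  167.8] 99 med [ 0.457  -0.2001  0.0697] lo [ 0.446 -0.209  0.047] hi [ 0.469 -0.196  0.089]
side orange [285.1 209. ] 83 med [0.4399 0.0469 0.0554] lo [0.43  0.039 0.038] hi [0.45  0.051 0.069]
side blue [239.7 209.3] 251 med [0.5706 0.0418 0.0353] lo [0.54  0.017 0.017] hi [0.603 0.051 0.04 ]
```

View pics/topcrop.png

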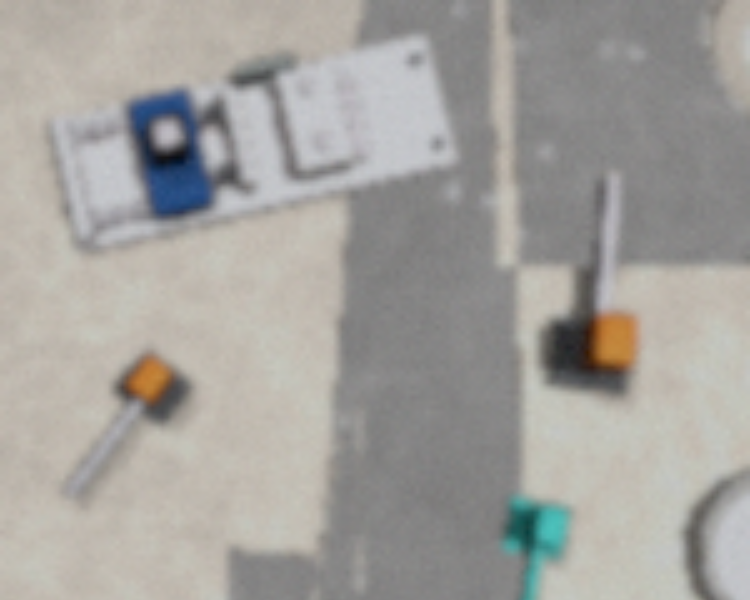

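The target gauge is the right-hand one: its handle top is at 89 mm against 70 mm for the other, so it is the larger. Next I need the yaws of the gauge and the guide, plus the wrist camera geometry.

```bash
cat >> h.py <<'E'
def ray(px,m,z):
    """pixels Nx2 -> points on plane(s) z"""
    px=np.atleast_2d(px).astype(float);K=np.array(m['mtx'])
    xy=(px-[K[0,2],K[1,2]])/[K[0,0],K[1,1]];rd=np.linalg.norm(xy,axis=1);r=rd.copy()
    for _ in range(10): r=rd/(1+m['k1']*r*r)
    xy=xy/(1+m['k1']*r*r)[:,None]
    T=np.array(m['cam_to_world']);D=np.c_[xy[:,0],-xy[:,1],-np.ones(len(xy))]@T[:3,:3].T
    return T[:3,3]+D*((z-T[2,3])/D[:,2])[:,None]
from scipy.spatial.transform import Rotation as R
def tool():
    s=manip.state();q=s['tool_rot'];return np.array(s['tcp_pos']),R.from_quat([q[1],q[2],q[3],q[0]]),s
def plan(pos,yaw):
    """total shift (tool axes now) and turn for a vertical tool at pos, tool x at yaw"""
    p,r,s=tool();t=R.from_matrix(np.array([[np.cos(yaw),np.sin(yaw),0],[np.sin(yaw),-np.cos(yaw),0],[0,0,-1]]).T)
    print('tcp',p.round(4),'shift',r.inv().apply(np.array(pos)-p).round(4),'turn',(r.inv()*t).as_rotvec().round(4),'shift in final axes',t.inv().apply(np.array(pos)-p).round(4))
E
python3 - <<'E'
from h import *
m=optics.camera_model('top')
c=lambda l:np.array(l)/5+[215,140]
b=ray(c([(613,175),(603,310)]),m,.040);print('blade',b.round(4),np.degrees(np.arctan2(*(b[0]-b[1])[[1,0]])))
g=ray(c([(52,120),(428,37),(458,163),(84,248)]),m,.010);print(g.round(4),np.linalg.norm(np.roll(g,-1,0)-g,axis=1))
e=np.roll(g,-1,0)-g;print(np.degrees(np.arctan2(e[:,1],e[:,0])),g.mean(0))
k=ray(c([(170,136)]),m,.082);print('knob',k)
w=optics.camera_model('wrist');T=np.array(w['cam_to_world']);p,r,s=tool()
print('wrist cam in tool',r.inv().apply(T[:3,3]-p).round(4),'view dir',r.inv().apply(-T[:3,2]).round(3),'cam x',r.inv().apply(T[:3,0]).round(3),w['mtx'],w['k1'])
E
```

```text
blade [[ 0.5546 -0.2223  0.04  ]
 [ 0.478  -0.2136  0.04  ]] -6.502877113413825
[[ 0.597   0.0972  0.01  ]
 [ 0.6444 -0.1235  0.01  ]
 [ 0.5687 -0.139   0.01  ]
 [ 0.521   0.0783  0.01  ]] [0.22572537 0.07721153 0.22243385 0.07831349]
[ -77.88623121 -168.45394245  102.38807331   13.96438769] [ 0.58279022 -0.02174049  0.01      ]
knob [[0.57059247 0.02570431 0.082     ]]
wrist cam in tool [ 0.0693 -0.     -0.1426] view dir [-0.273 -0.     0.962] cam x [-0.001  1.    -0.   ] [[283.07915911   0.         255.53971983]
 [  0.         283.07915911 189.76264562]
 [  0.           0.           1.        ]] -0.016828402361294324
```

```bash
A='nothing'; python3 -m handwheel '[[0.0365,-0.0305,0,0,0,0,-1],[0.0365,-0.0305,0,0,0,0,-1],[0.0365,-0.0305,0,0,0,0,-1],[0.0365,-0.0305,0,0,0,0,-1],[0.0365,-0.0305,0,0,0,0,-1]]'
```

```text
time_s: 0.72
tcp_pos: [0.3329, -0.411, 0.2308]
tool_rot: [-0.0, 0.987, 0.163, -0.0]
force: [0.4, -0.2, -0.5]
width: 1.002
finger_force: 0.0
```

```bash
python3 -m handwheel '[[0.0365,-0.0307,0,0,0,0.088,-1],[0.0337,-0.0338,0,0,0,0.088,-1],[0.0306,-0.0366,0,0,0,0.088,-1],[0.0272,-0.0391,0,0,0,0.088,-1],[0.0238,-0.0414,0,0,0,0.088,-1]]' && python3 -m handwheel '[[0,0,0,0,0,0,-1],[0,0,0,0,0,0,-1],[0,0,0,0,0,0,-1],[0,0,0,0,0,0,-1],[0,0,0,0,0,0,-1]]'
python3 - <<'E'
from h import *
im,d,m=grab('wrist'); np.savez('w1.npz',im=im,d=d,P=cloud(d,m)); import pickle; pickle.dump(m,open('w1.pkl','wb'))
cv2.imwrite('pics/w1.png',cv2.resize(im[...,::-1],(800,600)))
plan((.4552,-.209,.23),np.radians(-6.5))
E
```

```text
time_s: 1.35
tcp_pos: [0.4566, -0.2071, 0.2309]
tool_rot: [-0.0, 0.998, -0.058, -0.0]
force: [1.1, 0.1, 0.5]
width: 0.998
finger_force: 0.0
time_s: 1.98
tcp_pos: [0.456, -0.2093, 0.2313]
tool_rot: [0.0, 0.998, -0.057, 0.0]
force: [-0.2, -0.2, -0.8]
width: 0.999
finger_force: 0.0
tcp [ 0.456  -0.2091  0.2313] shift [-0.0008 -0.0001  0.0013] turn [-0.      0.     -0.0007] shift in final axes [-0.0008 -0.0001  0.0013]
```

View pics/w1.png

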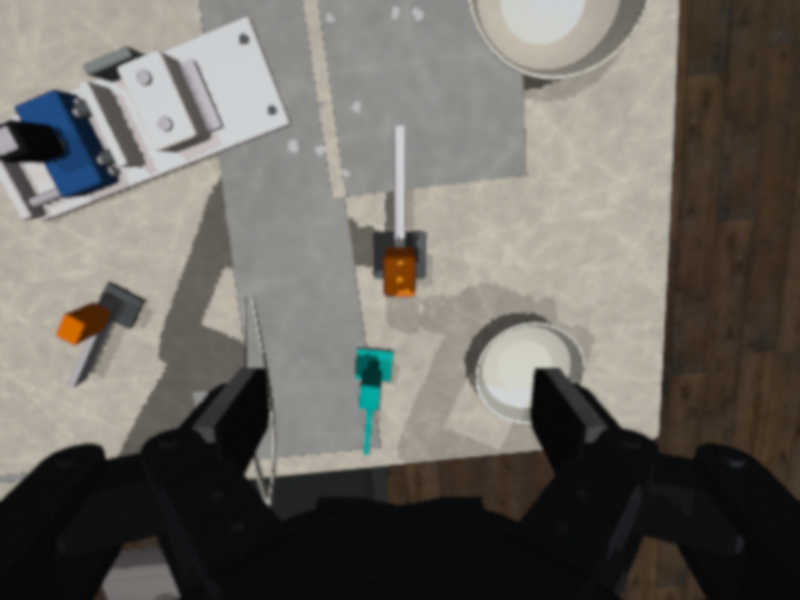

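Wrist view: the gauge stands right under the hand, with the blade vertical in the picture at column 400. The fence top's left edge runs (118,65)–(158,150), the shoe is at (80,88)–(122,165), and the bed corners are (249,16), (290,124) and (30,219).

Run:
```python
from h import *; import pickle
m=pickle.load(open('w1.pkl','rb')); z=np.load('w1.npz'); im,P=z['im'],z['P']
W=lambda l,h:ray(np.array(l)*.64,m,h)
from meas import masks
mk=masks(im)['orange']&(P[...,2]>.08)&(P[...,0]>.43)&(P[...,1]<-.15)
t=P[mk];print('handle top depth',t.mean(0).round(4),cv2.minAreaRect(t[:,:2].astype(np.float32)*1000))
b=W([(400,126),(400,238)],.040);print('blade',b.round(4),np.degrees(np.arctan2(*(b[0]-b[1])[[1,0]])))
f=W([(374,231),(427,231),(427,278)],.010);print('foot',f.round(4))
print('handletop ray',W([(383,297),(414,297),(385,249),(415,249)],.088).round(4))
c=W([(249,16),(290,124),(30,219)],.010);e=c[2]-c[1];yaw=np.arctan2(e[0],-e[1])
e=c[2]-c[1];yaw=np.arctan2(-e[0],e[1]);print('corners',c.round(4),'len',np.linalg.norm(e),np.linalg.norm(c[0]-c[1]),'yaw',np.degrees(yaw))
ux=np.array([np.cos(yaw),np.sin(yaw),0]);uy=np.array([-np.sin(yaw),np.cos(yaw),0])
O=(c[0]+c[2])/2;O[2]=0;print('bed centre',O.round(4))
G=lambda p:np.c_[(p-O)@ux,(p-O)@uy].round(4).tolist()
print('fence edge',G(W([(118,65),(158,150)],.042)))
print('shoe edge right/left',G(W([(94,82),(128,162)],.040)),G(W([(78,88),(112,168)],.040)))
print('stop',G(W([(84,66),(140,50)],.03)))
print('knob',G(W([(0,125),(16,160)],.082)))
# height profile across the slot, x=-15..20 guide
q=P.reshape(-1,3);g=np.c_[(q-O)@ux,(q-O)@uy,q[:,2]]
s=g[(abs(g[:,0])<12)&(abs(g[:,1])<.113)&(abs(g[:,2])<.12)]
s=g[(abs(g[:,0])<.012)&(abs(g[:,1])<.113)&(abs(g[:,2])<.12)]
for y in np.arange(-.09,.1,.003):
    k=s[abs(s[:,1]-y)<.0015,2]
    if len(k): print(round(y,3),np.round(np.median(k),3),end=' | ')
```

```text
handle top depth [ 0.4589 -0.2093  0.0911] ((485.1866455078125, -210.69691467285156), (16.931983947753906, 79.86151885986328), 86.9250717163086)
blade [[ 0.5555 -0.2213  0.04  ]
 [ 0.4764 -0.2122  0.04  ]] -6.571714575109381
foot [[ 0.4802 -0.1912  0.01  ]
 [ 0.4752 -0.2344  0.01  ]
 [ 0.4357 -0.2305  0.01  ]]
handletop ray [[ 0.4452 -0.197   0.088 ]
 [ 0.4428 -0.2177  0.088 ]
 [ 0.4773 -0.2023  0.088 ]
 [ 0.4751 -0.2218  0.088 ]]
corners [[ 0.6464 -0.1208  0.01  ]
 [ 0.5696 -0.1374  0.01  ]
 [ 0.5233  0.0894  0.01  ]] len 0.23152976331163921 0.0786033214660818 yaw 11.544181405241892
bed centre [ 0.5848 -0.0157  0.    ]
fence edge [[0.0284, -0.0241], [-0.0308, -0.0256]]
shoe edge right/left [[0.0249, -0.0021], [-0.031, -0.0]] [[0.0251, 0.0105], [-0.031, 0.0131]]
stop [[0.0403, 0.0052], [0.0366, -0.0377]]
knob [[0.0065, 0.0436], [-0.0153, 0.045]]
-0.09 0.01 | -0.087 0.01 | -0.084 0.01 | -0.081 0.01 | -0.078 0.01 | -0.075 0.01 | -0.072 0.01 | -0.069 0.01 | -0.066 0.014 | -0.063 0.016 | -0.06 0.016 | -0.057 0.018 | -0.054 0.036 | -0.051 0.042 | -0.048 0.042 | -0.045 0.042 | -0.042 0.042 | -0.039 0.042 | -0.036 0.042 | -0.033 0.042 | -0.03 0.042 | -0.027 0.042 | -0.024 0.042 | -0.021 0.04 | -0.009 0.011 | -0.006 0.01 | -0.003 0.01 | 0.0 0.011 | 0.003 0.028 | 0.006 0.04 | 0.009 0.04 | 0.012 0.038 | 0.015 0.031 | 0.018 0.028 | 0.021 0.028 | 0.024 0.028 | 0.027 0.023 | 0.03 0.031 | 0.033 0.038 | 0.036 0.065 | 0.039 0.081 | 0.042 0.081 | 0.045 0.083 | 0.048 0.083 | 0.051 0.082 | 0.054 0.08 | 0.057 0.037 | 0.06 0.037 | 0.063 0.036 | 0.081 0.01 | 0.084 0.01 | 0.087 0.01 | 0.09 0.01 | 0.093 0.009 | 0.096 0.01 | 0.099 0.019 |
```

```bash
python3 -m handwheel '[[0.002,0.0007,0.045,0,0,0,-1],[0,0,0.05,0,0,0,-1],[0,0,0.05,0,0,0,-1],[0,0,0.0405,0,0,0,-1],[0,0,0,0,0,0,-1]]' && python3 -m handwheel '[[0,0,0,0,0,0,-0.5],[0,0,0,0,0,0,0],[0,0,0,0,0,0,0.5],[0,0,0,0,0,0,1],[0,0,0,0,0,0,1]]' 40 && python3 -m handwheel '[[0,0,0,0,0,0,1],[0,0,0,0,0,0,1],[0,0,0,0,0,0,1],[0,0,0,0,0,0,1],[0,0,0,0,0,0,1]]' 40
```

```text
time_s: 2.65
tcp_pos: [0.4553, -0.2081, 0.0423]
tool_rot: [-0.002, 0.998, -0.057, -0.004]
force: [-0.3, -0.3, 0.1]
width: 1.006
finger_force: 0.0
time_s: 3.28
tcp_pos: [0.459, -0.2101, 0.0472]
tool_rot: [0.001, 0.998, -0.057, 0.001]
force: [-0.6, 0.3, 6.1]
width: 0.249
finger_force: 43.3
time_s: 3.9
tcp_pos: [0.459, -0.2101, 0.0472]
tool_rot: [0.001, 0.998, -0.057, 0.001]
force: [-0.9, 0.3, 6.6]
width: 0.253
finger_force: 43.3
```

```bash
python3 -m handwheel '[[0,0,-0.03,0,0,0,1],[0,0,-0.03,0,0,0,1],[-0.008,-0.0292,0,0,0,-0.065,1],[-0.0061,-0.0297,0,0,0,-0.065,1],[-0.0041,-0.030,0,0,0,-0.065,1]]' && python3 -m handwheel '[[-0.0022,-0.0302,0,0,0,-0.065,1],[-0.0003,-0.0303,0,0,0,-0.067,1],[0,0,0,0,0,0,1],[0,0,0,0,0,0,1],[0,0,0,0,0,0,1]]'
python3 - <<'E'
from h import *
im,d,m=grab('wrist'); np.savez('w2.npz',im=im,d=d,P=cloud(d,m)); import pickle; pickle.dump(m,open('w2.pkl','wb'))
cv2.imwrite('pics/w2.png',cv2.resize(im[...,::-1],(800,600)))
p,r,s=tool();print(p,s['force'],s['width'],r.as_matrix()[:,0])
E
```

```text
time_s: 4.53
tcp_pos: [0.4436, -0.1188, 0.1053]
tool_rot: [-0.0, 0.999, 0.042, -0.0]
force: [0.2, -0.3, -0.7]
width: 0.251
finger_force: 42.4
time_s: 5.15
tcp_pos: [0.435, -0.0606, 0.1058]
tool_rot: [0.0, 0.994, 0.106, -0.0]
force: [-0.2, -0.0, -1.6]
width: 0.251
finger_force: 42.4
[ 0.43496469 -0.06062683  0.10578909] [-0.06041818 -0.1566432  -1.53342585] 0.25136685134330855 [ 9.77524380e-01  2.10822351e-01 -1.51999095e-04]
```

View pics/w2.png

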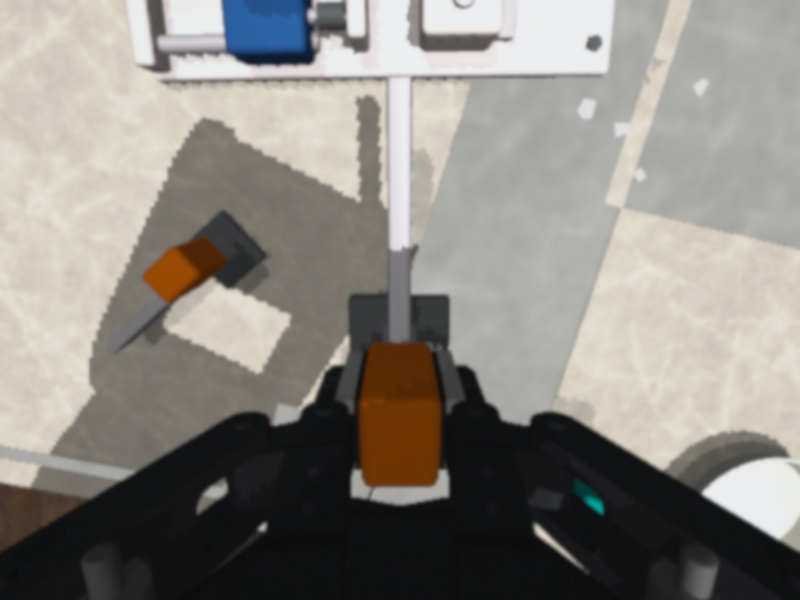

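The gauge is held straight, with the blade at column 399. The bed's front edge runs (160,79)–(607,73), the shoe face is near column 366 and the fence face near column 421. I'll compute the offsets in tool axes.

Run:
```python
from h import *; import pickle
m=pickle.load(open('w2.pkl','rb')); z=np.load('w2.npz'); im,P=z['im'],z['P']
p,r,s=tool()
W=lambda l,h:r.inv().apply(ray(np.array(l)*.64,m,h)-p).round(4)
g=cv2.cvtColor(im,cv2.COLOR_RGB2GRAY).astype(float)
# bed front edge, subpixel: strongest vertical gradient near expected row
xs=[];ys=[]
for u in list(range(110,240))+list(range(275,380)):
    v0=50-(u-102)*(3/286); v=np.arange(int(v0)-4,int(v0)+6); gr=-(g[v+1,u]-g[v-1,u]).clip(max=0)*1.
    if gr.sum()>30: xs.append(u);ys.append((gr*v).sum()/gr.sum())
c=W(np.c_[xs,ys]/.64,.01);f=cv2.fitLine(c[:,:2].astype(np.float32),cv2.DIST_HUBER,0,.0005,.0005).ravel()
print('front edge dir in tool xy',f, 'tilt deg',np.degrees(np.arctan(f[0]/f[1])),'x at y=0',f[2]-f[3]*f[0]/f[1])
Q=r.inv().apply(P.reshape(-1,3)-p);Z=P[...,2].ravel()
def st(n,k):
    q=Q[k]; print(n,len(q),'x',np.percentile(q[:,0],[2,98]).round(4),'y',np.percentile(q[:,1],[1,5,50,95,99]).round(4))
reg=(Q[:,0]>.105)&(abs(Q[:,1])<.08)
st('z40-45 fence',reg&(Z>.040)&(Z<.046)&(Q[:,1]>0));st('shoe z37-43',reg&(Z>.0385)&(Z<.046)&(Q[:,1]<0))
st('blade',(abs(Z-.1)<.008)&(Q[:,0]>.04)&(abs(Q[:,1])<.015))
print(W([(366,2),(366,38)],.040),W([(421,2),(423,35)],.042),'blade',W([(388,80),(410,80),(388,240),(410,240)],.1))
for row in (3,8,12,16,20,24): print(row,im[row,225:285].sum(1).tolist())
```

```text
front edge dir in tool xy [ 0.01107105  0.9999387   0.11526894 -0.00996596] tilt deg 0.63433754 x at y=0 0.11537928
z40-45 fence 1067 x [0.1256 0.1372] y [0.0101 0.0114 0.026  0.0409 0.0424]
shoe z37-43 282 x [0.1248 0.1379] y [-0.0703 -0.0584 -0.0188 -0.0152 -0.0147]
blade 1824 x [0.0413 0.0972] y [-0.0042 -0.0038 -0.0003  0.0033  0.0037]
[[ 0.1371 -0.0137  0.0658]
 [ 0.1237 -0.014   0.0658]] [[0.1365 0.009  0.0638]
 [0.1243 0.0099 0.0638]] blade [[ 0.0964 -0.0035  0.0058]
 [ 0.0964  0.0033  0.0058]
 [ 0.047  -0.0038  0.0058]
 [ 0.047   0.0036  0.0058]]
3 [713, 711, 711, 711, 711, 711, 706, 667, 523, 391, 440, 573, 642, 658, 660, 663, 674, 696, 708, 710, 711, 711, 711, 713, 713, 712, 712, 711, 712, 713, 711, 711, 711, 712, 709, 692, 627, 506, 440, 430, 428, 422, 391, 326, 325, 455, 605, 683, 705, 711, 710, 711, 711, 712, 712, 711, 712, 711, 710, 712]
8 [711, 713, 713, 713, 713, 713, 707, 677, 556, 417, 437, 573, 650, 664, 668, 677, 696, 708, 711, 713, 713, 713, 713, 711, 713, 713, 712, 712, 713, 713, 713, 712, 712, 710, 692, 622, 505, 443, 434, 432, 432, 426, 393, 330, 325, 454, 607
[... 582 characters left out ...]
1, 395, 331, 327, 452, 607, 684, 707, 713, 713, 713, 713, 713, 713, 713, 713, 713, 713, 713]
20 [707, 710, 710, 710, 707, 707, 704, 678, 578, 431, 408, 525, 628, 662, 668, 671, 682, 701, 711, 713, 713, 713, 713, 713, 713, 713, 714, 713, 713, 713, 713, 713, 713, 713, 707, 672, 546, 451, 431, 432, 431, 424, 394, 323, 268, 303, 409, 520, 598, 637, 650, 656, 659, 659, 659, 656, 656, 655, 654, 652]
24 [355, 361, 355, 358, 361, 365, 358, 337, 315, 311, 367, 494, 613, 662, 671, 682, 699, 711, 714, 713, 713, 713, 713, 713, 713, 714, 713, 713, 713, 713, 714, 713, 713, 710, 676, 558, 460, 435, 431, 429, 429, 425, 392, 321, 254, 227, 228, 242, 259, 268, 274, 274, 271, 269, 268, 267, 268, 271, 274, 275]
```

```bash
python3 -m handwheel '[[0,0.001,0.02,0,0,-0.011,1],[0,0,0.025,0,0,0,1],[0,0,0.0125,0,0,0,1],[0,0,0,0,0,0,1],[0,0,0,0,0,0,1]]' && python3 -m handwheel '[[0.01,0,0,0,0,0,1],[0.015,0,0,0,0,0,1],[0.015,0,0,0,0,0,1],[0.015,0,0,0,0,0,1],[0.01,0,0,0,0,0,1]]' && python3 -m handwheel '[[0.01,0,0,0,0,0,1],[0.005,0,0,0,0,0,1],[0,0,0,0,0,0,1],[0,0,0,0,0,0,1],[0,0,0,0,0,0,1]]'
```

```text
time_s: 5.82
tcp_pos: [0.4349, -0.0612, 0.0483]
tool_rot: [-0.0, 0.994, 0.112, -0.0]
force: [-1.4, -0.4, -0.4]
width: 0.251
finger_force: 42.5
time_s: 6.45
tcp_pos: [0.4997, -0.0461, 0.0483]
tool_rot: [0.0, 0.994, 0.112, 0.0]
force: [-0.4, 0.2, -0.9]
width: 0.251
finger_force: 42.5
time_s: 7.08
tcp_pos: [0.5127, -0.0431, 0.0483]
tool_rot: [-0.0, 0.994, 0.112, -0.0]
force: [0.0, -0.6, -1.5]
width: 0.256
finger_force: 42.5
```

```bash
python3 -m handwheel '[[0.001,0,0.0008,0,0,0,1],[0.001,0,0,0,0,0,1],[0.001,0,0,0,0,0,1],[0.001,0,0,0,0,0,1],[0.001,0,0,0,0,0,1]]' && python3 -m handwheel '[[0.001,0,0,0,0,0,1],[0.0005,0,0,0,0,0,1],[0.0005,0,0,0,0,0,1],[0,0,0,0,0,0,1],[0,0,0,0,0,0,1]]'; python3 -c "
from h import *; p,r,s=tool();print(p,r.inv().apply(s['force']))"
```

```text
time_s: 7.7
tcp_pos: [0.518, -0.042, 0.0475]
tool_rot: [-0.0, 0.994, 0.112, 0.0]
force: [0.7, -0.3, -1.4]
width: 0.252
finger_force: 42.5
time_s: 8.32
tcp_pos: [0.5199, -0.0415, 0.0475]
tool_rot: [-0.0, 0.994, 0.112, -0.0]
force: [-0.8, -0.2, -0.9]
width: 0.254
finger_force: 42.5
[ 0.5198539  -0.04151877  0.04750783] [-0.82444641  0.02694691  0.89866037]
```

```bash
python3 -m handwheel '[[0.0005,0,0,0,0,0,1],[0.0005,0,0,0,0,0,1],[0.0005,0,0,0,0,0,1],[0,0,0,0,0,0,1],[0,0,0,0,0,0,1]]' && python3 -m handwheel '[[0.0005,0,0,0,0,0,1],[0.0005,0,0,0,0,0,1],[0.0005,0,0,0,0,0,1],[0,0,0,0,0,0,1],[0,0,0,0,0,0,1]]'
```

```text
time_s: 8.95
tcp_pos: [0.5214, -0.0412, 0.0475]
tool_rot: [-0.0, 0.994, 0.112, -0.0]
force: [0.3, 0.7, -1.8]
width: 0.248
finger_force: 42.5
time_s: 9.57
tcp_pos: [0.5217, -0.041, 0.0472]
tool_rot: [-0.0, 0.994, 0.112, -0.001]
force: [-4.8, -1.8, 2.1]
width: 0.252
finger_force: 42.8
```

```bash
python3 -m handwheel '[[0,0,0,0,0,0,0.5],[0,0,0,0,0,0,0],[0,0,0,0,0,0,-0.5],[0,0,0,0,0,0,-1],[0,0,0,0,0,0,-1]]' && python3 -m handwheel '[[0,0,0,0,0,0,-1],[0,0,-0.03,0,0,0,-1],[0,0,-0.05,0,0,0,-1],[0,0,-0.04,0,0,0,-1],[0.015,-0.015,0,0,0,0,-1]]' && python3 -m handwheel '[[0.025,-0.022,0,0,0,0,-1],[0.0255,-0.02,0,0,0,0,-1],[0,0,0,0,0,0,-1],[0,0,0,0,0,0,-1],[0,0,0,0,0,0,-1]]'
python3 - <<'E'
from h import *
im,d,m=grab('wrist'); np.savez('w3.npz',im=im,d=d,P=cloud(d,m)); import pickle; pickle.dump(m,open('w3.pkl','wb'))
cv2.imwrite('pics/w3.png',cv2.resize(im[...,::-1],(800,600)))
p,r,s=tool();Q=r.inv().apply(cloud(d,m).reshape(-1,3)-p);Z=cloud(d,m)[...,2].ravel()
k=(Z>.077)&(Z<.087)&(abs(Q[:,0])<.06)&(abs(Q[:,1])<.04);q=Q[k]
print(p,len(q),q.mean(0) if len(q) else 0,np.percentile(q,[2,98],axis=0).round(4),s['force'])
k=(Z>.0395)&(Z<.0445);q=Q[k&(Q[:,1]>.02)&(abs(Q[:,0])<.08)&(Q[:,1]<.12)]
print(np.histogram(q[:,1],np.arange(.02,.12,.004)))
E
```

```text
time_s: 10.2
tcp_pos: [0.5231, -0.0408, 0.0477]
tool_rot: [0.0, 0.994, 0.112, 0.0]
force: [1.0, 0.3, -0.1]
width: 1.002
finger_force: 0.0
time_s: 10.82
tcp_pos: [0.5368, -0.0236, 0.1723]
tool_rot: [0.001, 0.994, 0.111, 0.004]
force: [1.1, -0.1, -0.4]
width: 0.997
finger_force: 0.0
time_s: 11.45
tcp_pos: [0.5733, 0.0289, 0.1668]
tool_rot: [-0.0, 0.994, 0.112, -0.001]
force: [0.6, 0.2, -0.1]
width: 1.001
finger_force: 0.0
[0.57341747 0.02879868 0.16713119] 640 [ 0.00151279 -0.00043394  0.08500364] [[-0.0099 -0.0107  0.0825]
 [ 0.0111  0.0096  0.0891]] [-0.24166852 -0.77863475 -0.0843407 ]
(array([  0,   0,   0,   7, 170, 119,  13,  21, 248, 266,  27,  80, 271,
       260, 260, 186, 166, 221, 239, 217,  25,   0,   0,   0]), array([0.02 , 0.024, 0.028, 0.032, 0.036, 0.04 , 0.044, 0.048, 0.052,
       0.056, 0.06 , 0.064, 0.068, 0.072, 0.076, 0.08 , 0.084, 0.088,
       0.092, 0.096, 0.1  , 0.104, 0.108, 0.112, 0.116]))
```

View pics/w3.png

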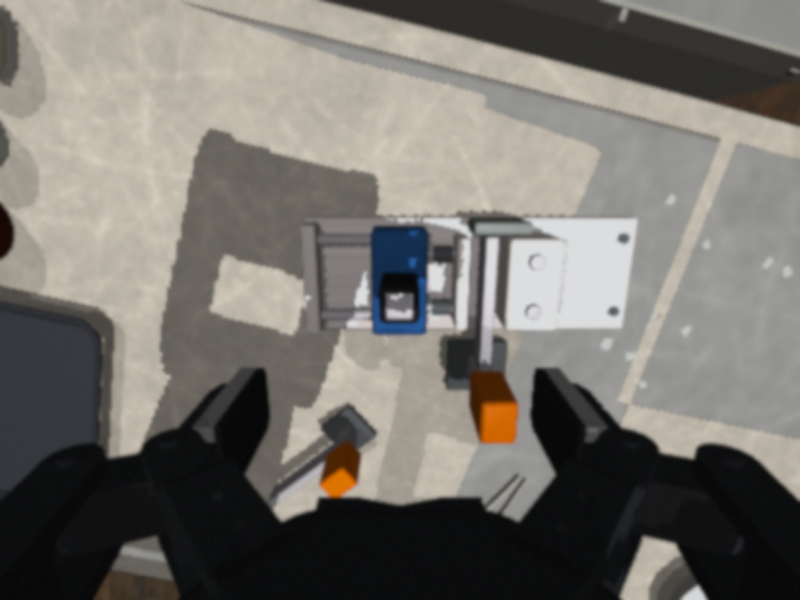

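The blade lies in the slot with its tip at the grey stop at (500,228). The handle at (493,408) is free and upright, and the knob at (400,300) is right under the hand.

```bash
python3 -m handwheel '[[0.0015,-0.0004,0.03,0,0,0,-1],[0,0,0.045,0,0,0,-1],[0,0,0.03,0,0,0,-1],[0,0,0.012,0,0,0,-1],[0,0,0,0,0,0,-1]]' && python3 -m handwheel '[[0,0,0,0,0,0,-0.3],[0,0,0,0,0,0,0.2],[0,0,0,0,0,0,0.6],[0,0,0,0,0,0,1],[0,0,0,0,0,0,1]]' 40 && python3 -m handwheel '[[0,0.001,0,0,0,0,1],[0,0.001,0,0,0,0,1],[0,0.001,0,0,0,0,1],[0,0.001,0,0,0,0,1],[0,0.001,0,0,0,0,1]]';  python3 -c "
from h import *; p,r,s=tool();print(p,r.inv().apply(s['force']))"
```

```text
time_s: 12.12
tcp_pos: [0.575, 0.0297, 0.0502]
tool_rot: [-0.0, 0.994, 0.112, -0.001]
force: [0.8, -0.4, -0.0]
width: 1.001
finger_force: 0.0
time_s: 12.75
tcp_pos: [0.5758, 0.0299, 0.0513]
tool_rot: [0.0, 0.994, 0.112, 0.0]
force: [-0.8, -1.1, 5.1]
width: 0.254
finger_force: 41.2
time_s: 13.38
tcp_pos: [0.5763, 0.0276, 0.0514]
tool_rot: [-0.002, 0.994, 0.112, -0.0]
force: [-3.8, 10.6, 6.9]
width: 0.251
finger_force: 41.5
[0.57630335 0.0275838  0.0513694 ] [ -1.32286456 -11.2148498   -6.83022481]
```

```bash
cat > f.py <<'E'
from h import *; p,r,s=tool();print('y',round(r.inv().apply(p)[1],5),'F',r.inv().apply(s['force']).round(2))
E
python3 f.py; for i in 1; do python3 -m handwheel '[[0,0.001,0,0,0,0,1],[0,0.001,0,0,0,0,1],[0,0.001,0,0,0,0,1],[0,0.001,0,0,0,0,1],[0,0.001,0,0,0,0,1]]' >/dev/null; python3 f.py; done; python3 -m handwheel '[[0,0.0005,0,0,0,0,1],[0,0.0005,0,0,0,0,1],[0,0.0005,0,0,0,0,1],[0,0.0005,0,0,0,0,1],[0,0.0005,0,0,0,0,1]]' >/dev/null; python3 f.py
```

```text
y 0.10132 F [ -1.32 -11.21  -6.83]
y 0.10635 F [-0.97 -9.78 -7.59]
y 0.10884 F [-2.25 -9.56 -7.6 ]
```

```bash
python3 -m handwheel '[[0,0.0003,0,0,0,0,1],[0,0.0003,0,0,0,0,1],[0,0.0003,0,0,0,0,1],[0,0.0003,0,0,0,0,1],[0,0.0003,0,0,0,0,1]]' >/dev/null; python3 f.py;python3 -m handwheel '[[0,0.0003,0,0,0,0,1],[0,0.0003,0,0,0,0,1],[0,0.0003,0,0,0,0,1],[0,0.0003,0,0,0,0,1],[0,0.0003,0,0,0,0,1]]' >/dev/null; python3 f.py
```

```text
y 0.11033 F [ -1.45 -10.48  -7.03]
y 0.1117 F [ -1.49 -11.59  -8.8 ]
```

```bash
python3 -m handwheel '[[0,0.0002,0,0,0,0,1],[0,0.0002,0,0,0,0,1],[0,0.0002,0,0,0,0,1],[0,0.0002,0,0,0,0,1],[0,0.0002,0,0,0,0,1]]' >/dev/null; python3 f.py
```

```text
y 0.1127 F [ -1.2  -10.71  -7.83]
```

```bash
for r in a; do python3 -m handwheel '[[0,0.0002,0,0,0,0,1],[0,0.0002,0,0,0,0,1],[0,0.0002,0,0,0,0,1],[0,0.0002,0,0,0,0,1],[0,0.0002,0,0,0,0,1]]' >/dev/null; python3 f.py; done; python3 -m handwheel '[[0,0.0002,0,0,0,0,1],[0,0.0002,0,0,0,0,1],[0,0.0002,0,0,0,0,1],[0,0.0002,0,0,0,0,1],[0,0.0002,0,0,0,0,1]]' >/dev/null; python3 f.py
```

```text
y 0.11369 F [ -1.9  -11.16  -6.76]
y 0.1147 F [ -2.07 -10.9   -7.47]
```

```bash
python3 -m handwheel '[[0,0.0002,0,0,0,0,1],[0,0.0002,0,0,0,0,1],[0,0.0002,0,0,0,0,1],[0,0.0002,0,0,0,0,1],[0,0.0002,0,0,0,0,1]]' >/dev/null; python3 f.py; python3 -m handwheel '[[0,0.0002,0,0,0,0,1],[0,0.0002,0,0,0,0,1],[0,0.0002,0,0,0,0,1],[0,0.0002,0,0,0,0,1],[0,0.0002,0,0,0,0,1]]' >/dev/null; python3 f.py
```

```text
y 0.11552 F [ -1.83 -11.13  -8.01]
y 0.11617 F [ -2.2  -12.78  -7.55]
```

```bash
python3 -m handwheel '[[0,0.0002,0,0,0,0,1],[0,0.0002,0,0,0,0,1],[0,0.0002,0,0,0,0,1],[0,0.0002,0,0,0,0,1],[0,0.0002,0,0,0,0,1]]' >/dev/null; python3 f.py; python3 -m handwheel '[[0,0,0,0,0,0,1],[0,0,0,0,0,0,1],[0,0,0,0,0,0,1],[0,0,0,0,0,0,1],[0,0,0,0,0,0,1]]' >/dev/null; python3 f.py
```

```text
y 0.11679 F [ -1.98 -14.13  -8.94]
y 0.11686 F [ -1.72 -13.77  -8.7 ]
```

```bash
python3 -m handwheel '[[0,0.0002,0,0,0,0,1],[0,0.0002,0,0,0,0,1],[0,0.0002,0,0,0,0,1],[0,0.0002,0,0,0,0,1],[0,0.0002,0,0,0,0,1]]' >/dev/null; python3 f.py; python3 -m handwheel '[[0,0.0002,0,0,0,0,1],[0,0.0002,0,0,0,0,1],[0,0,0,0,0,0,1],[0,0,0,0,0,0,1],[0,0,0,0,0,0,1]]' >/dev/null; python3 f.py
```

```text
y 0.11745 F [ -0.89 -15.32  -9.13]
y 0.11772 F [ -2.14 -15.89  -9.54]
```

```bash
python3 -m handwheel '[[0,-0.0005,0,0,0,0,1],[0,-0.0005,0,0,0,0,1],[0,-0.0005,0,0,0,0,1],[0,-0.0005,0,0,0,0,1],[0,0,0,0,0,0,1]]' >/dev/null; python3 f.py; python3 -m handwheel '[[0,0,0,0,0,0,0.5],[0,0,0,0,0,0,0],[0,0,0,0,0,0,-0.5],[0,0,0,0,0,0,-1],[0,0,0,0,0,0,-1]]'; python3 -m handwheel '[[0,0,0,0,0,0,-1],[0,0,-0.03,0,0,0,-1],[0,0,-0.05,0,0,0,-1],[0,0,-0.035,0,0,0,-1],[0,0,0,0,0,0,-1]]'; python3 -m handwheel '[[0,0,0,0,0,0,-1],[0,0,0,0,0,0,-1],[0,0,0,0,0,0,-1],[0,0,0,0,0,0,-1],[0,0,0,0,0,0,-1]]'
python3 - <<'E'
from h import *
im,d,m=grab('wrist'); P=cloud(d,m);np.savez('w4.npz',im=im,d=d,P=P)
cv2.imwrite('pics/w4.png',cv2.resize(im[...,::-1],(800,600)))
p,r,s=tool();Q=r.inv().apply(P.reshape(-1,3)-p);Z=P[...,2].ravel()
k=(Z>.077)&(Z<.087)&(abs(Q[:,0])<.06)&(abs(Q[:,1])<.04);q=Q[k];print(p,'knob',len(q),q.mean(0))
from meas import masks
k=(masks(im)['orange'].ravel())&(Z>.083)&(Z<.095)&(Q[:,1]>0);q=Q[k]
print('handle',len(q),q.mean(0),np.percentile(q,[2,98],axis=0).round(4),cv2.minAreaRect(q[:,:2].astype(np.float32)*1000))
c=q.mean(0);print('world',r.apply(c)+p)
E
```

```text
y 0.11796 F [-1.62 -7.52 -6.18]
time_s: 22.75
tcp_pos: [0.5799, 0.0095, 0.0503]
tool_rot: [-0.0, 0.994, 0.112, -0.0]
force: [0.3, 0.7, 0.6]
width: 1.002
finger_force: 0.0
time_s: 23.38
tcp_pos: [0.5825, 0.0095, 0.17]
tool_rot: [0.001, 0.994, 0.112, 0.004]
force: [0.2, 0.9, -0.0]
width: 1.003
finger_force: 0.0
time_s: 24.0
tcp_pos: [0.5799, 0.0096, 0.1652]
tool_rot: [-0.0, 0.994, 0.112, -0.0]
force: [0.9, 1.2, 0.8]
width: 0.999
finger_force: 0.0
[0.57993728 0.00965605 0.16535299] knob 710 [-0.00571591  0.00149177  0.08325586]
handle 586 [-0.06979816  0.04241433  0.07748359] [[-0.0827  0.0329  0.0762]
 [-0.058   0.052   0.0791]] ((-70.26911926269531, 42.45889663696289), (27.03428077697754, 19.896392822265625), 0.9272279143333435)
world [ 0.5213275  -0.0472495   0.08788611]
```

View pics/w4.png

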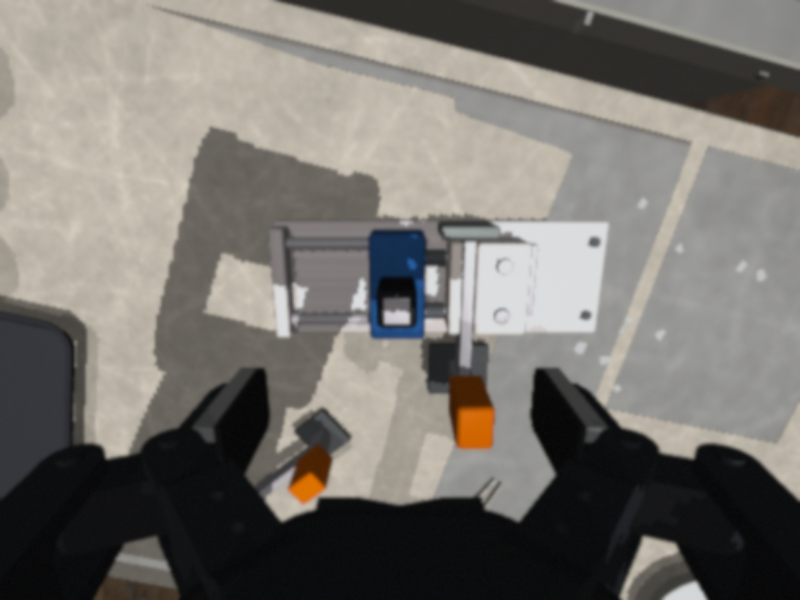

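The blade is against the fence and the shoe against the blade, with the hand off both. I'll compare the shoe-to-gate offset in w3 and w4 to get the shoe's compression.

Run:
```python
from h import *
a=np.load('w3.npz');b=np.load('w4.npz')
A=cv2.resize(a['im'][130:225,165:365,::-1],(800,380),interpolation=cv2.INTER_CUBIC)[20:300];B=cv2.resize(b['im'][130:225,165:365,::-1],(800,380),interpolation=cv2.INTER_CUBIC)[20:300]
cv2.imwrite('pics/cmp.png',np.vstack([A,B]))
p,r,s=tool()
for n,z,p0 in (('w3',a,[.57341747,.02879868,.16713119]),('w4',b,p)):
    P=z['P'];Q=r.inv().apply(P.reshape(-1,3)-np.array(p0));Z=P[...,2].ravel();im=z['im'].reshape(-1,3).astype(int)
    k=(Z>.081)&(Z<.086)&(abs(Q[:,0])<.03)&(abs(Q[:,1])<.03);print(n,'knob y',np.percentile(Q[k,1],[1,5,50,95,99]).round(4))
    bl=(im[:,2]>im[:,0]+40)&(Z>.034)&(Z<.041)&(abs(Q[:,0])<.06);print(' gate blue y',np.percentile(Q[bl,1],[1,5,50,95,99]).round(4))
    f=(Z>.0385)&(Z<.046)&(Q[:,0]>.0)&(Q[:,0]<.025)&(Q[:,1]>.02)&(Q[:,1]<.12)
    print(' tops y hist',dict(zip((np.arange(20,80,1)).tolist(),np.histogram(Q[f,1]*1000,np.arange(20,81,1))[0].tolist())))
```

```text
w3 knob y [-0.0106 -0.009  -0.0006  0.0086  0.0095]
 gate blue y [-0.0169 -0.016   0.0003  0.0153  0.0164]
 tops y hist {20: 0, 21: 0, 22: 0, 23: 0, 24: 0, 25: 0, 26: 0, 27: 0, 28: 0, 29: 0, 30: 0, 31: 0, 32: 0, 33: 0, 34: 0, 35: 11, 36: 26, 37: 26, 38: 22, 39: 26, 40: 22, 41: 26, 42: 23, 43: 4, 44: 0, 45: 0, 46: 0, 47: 0, 48: 0, 49: 0, 50: 0, 51: 0, 52: 12, 53: 25, 54: 29, 55: 25, 56: 22, 57: 28, 58: 26, 59: 21, 60: 11, 61: 0, 62: 0, 63: 0, 64: 0, 65: 0, 66: 1, 67: 38, 68: 28, 69: 26, 70: 29, 71: 27, 72: 27, 73: 26, 74: 27, 75: 21, 76: 24, 77: 29, 78: 26, 79: 31}
w4 knob y [-0.0115 -0.0105 -0.0021  0.007   0.0079]
 gate blue y [-0.0186 -0.0173 -0.0015  0.0139  0.0147]
 tops y hist {20: 0, 21: 0, 22: 0, 23: 0, 24: 0, 25: 0, 26: 0, 27: 0, 28: 0, 29: 0, 30: 0, 31: 20, 32: 27, 33: 26, 34: 27, 35: 25, 36: 30, 37: 21, 38: 18, 39: 29, 40: 28, 41: 27, 42: 27, 43: 26, 44: 26, 45: 27, 46: 22, 47: 32, 48: 31, 49: 29, 50: 24, 51: 28, 52: 26, 53: 25, 54: 27, 55: 26, 56: 28, 57: 26, 58: 24, 59: 28, 60: 29, 61: 23, 62: 26, 63: 25, 64: 26, 65: 19, 66: 30, 67: 22, 68: 23, 69: 25, 70: 20, 71: 29, 72: 29, 73: 25, 74: 27, 75: 26, 76: 25, 77: 27, 78: 23, 79: 21}
```

View pics/cmp.png

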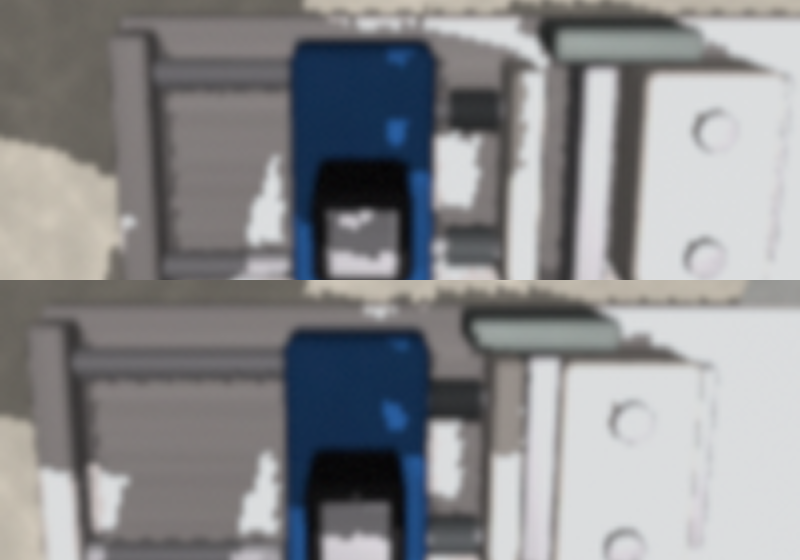

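Knob and gate position match the gripped reading, so the release didn't shift the gate. The shoe's back edge moved 2.8 mm relative to the gate, which is about 5 N and agrees with the force reading. Next I'll take the handle.

```bash
python3 -m handwheel '[[-0.02,0.012,0,0,0,0,-1],[-0.03,0.018,0,0,0,0,-1],[-0.019,0.0124,0.01,0,0,0,-1],[0,0,0.03,0,0,0,-1],[0,0,0.04,0,0,0,-1]]' && python3 -m handwheel '[[0,0,0.03,0,0,0,-1],[0,0,0.008,0,0,0,-1],[0,0,0,0,0,0,-1],[0,0,0,0,0,0,-0.5],[0,0,0,0,0,0,0]]' 30 && python3 -m handwheel '[[0,0,0,0,0,0,0.3],[0,0,0,0,0,0,0.6],[0,0,0,0,0,0,1],[0,0,0,0,0,0,1],[0,0,0,0,0,0,1]]' 30; python3 f.py
```

```text
time_s: 24.68
tcp_pos: [0.5223, -0.0483, 0.0863]
tool_rot: [0.001, 0.994, 0.112, 0.002]
force: [0.6, 0.1, 0.1]
width: 1.0
finger_force: 0.0
time_s: 25.3
tcp_pos: [0.5232, -0.0473, 0.049]
tool_rot: [0.0, 0.994, 0.112, 0.001]
force: [0.4, -0.4, 0.3]
width: 0.601
finger_force: 0.0
time_s: 25.92
tcp_pos: [0.5226, -0.0473, 0.0481]
tool_rot: [0.0, 0.994, 0.112, 0.0]
force: [-1.7, -2.3, 5.5]
width: 0.251
finger_force: 31.8
y 0.16275 F [-2.2   1.84 -5.48]
```

```bash
python3 -m handwheel '[[0,0.0005,-0.001,0,0,0,1],[0,0,0,0,0,0,1],[0,0,0,0,0,0,1],[0,0,0,0,0,0,1],[0,0,0,0,0,0,1]]' >/dev/null; python3 f.py; python3 -m handwheel '[[-0.001,0,0,0,0,0,1],[-0.002,0,0,0,0,0,1],[-0.002,0,0,0,0,0,1],[-0.002,0,0,0,0,0,1],[-0.002,0,0,0,0,0,1]]' ; python3 f.py;  python3 -m handwheel '[[-0.002,0,0,0,0,0,1],[-0.002,0,0,0,0,0,1],[-0.002,0,0,0,0,0,1],[-0.002,0,0,0,0,0,1],[-0.002,0,0,0,0,0,1]]' >/dev/null; python3 f.py
```

```text
y 0.16268 F [4.32 1.65 3.79]
time_s: 27.18
tcp_pos: [0.5145, -0.0493, 0.0494]
tool_rot: [-0.0, 0.994, 0.112, 0.001]
force: [5.9, 1.2, -1.0]
width: 0.25
finger_force: 31.0
y 0.16263 F [6.03 0.13 1.03]
y 0.16258 F [5.22 0.27 1.64]
```

```bash
python3 -m handwheel '[[-0.003,0,0,0,0,0,1],[-0.003,0,0,0,0,0,1],[-0.003,0,0,0,0,0,1],[-0.003,0,0,0,0,0,1],[-0.003,0,0,0,0,0,1]]' >/dev/null; python3 f.py;  python3 -m handwheel '[[-0.003,0,0,0,0,0,1],[-0.003,0,0,0,0,0,1],[-0.003,0,0,0,0,0,1],[-0.003,0,0,0,0,0,1],[-0.003,0,0,0,0,0,1]]' >/dev/null; python3 f.py;python3 -m handwheel '[[-0.003,0,0,0,0,0,1],[-0.003,0,0,0,0,0,1],[-0.003,0,0,0,0,0,1],[-0.003,0,0,0,0,0,1],[-0.003,0,0,0,0,0,1]]' >/dev/null; python3 f.py;python3 -m handwheel '[[-0.003,0,0,0,0,0,1],[-0.003,0,0,0,0,0,1],[-0.003,0,0,0,0,0,1],[-0.003,0,0,0,0,0,1],[-0.003,0,0,0,0,0,1]]' >/dev/null; python3 f.py; python3 -m handwheel '[[-0.003,0,0,0,0,0,1],[-0.003,0,0,0,0,0,1],[-0.003,0,0,0,0,0,1],[-0.003,0,0,0,0,0,1],[-0.003,0,0,0,0,0,1]]'; python3 f.py
```

```text
y 0.16251 F [ 6.41 -1.36  0.9 ]
y 0.16248 F [ 6.15 -1.05  1.13]
y 0.16238 F [ 0.18 -0.04  1.13]
y 0.16271 F [-0.08 -0.03  1.09]
time_s: 30.92
tcp_pos: [0.4305, -0.0685, 0.0485]
tool_rot: [-0.0, 0.994, 0.112, 0.0]
force: [-0.1, -0.3, -1.3]
width: 0.255
finger_force: 31.0
y 0.16275 F [-0.12  0.25  1.25]
```

Drag was about 6 N along the whole closed length and dropped to 0 on exit, so the fit is good. I'll move the gauge clear and stand it down.

```bash
python3 -m handwheel '[[-0.005,0,0,0,0,0,1],[-0.01,0,0,0,0,0,1],[-0.01,0,0,0,0,0,1],[0,0,0,0,0,0,1],[0,0,0.0003,0,0,0,1]]' >/dev/null; python3 f.py; python3 -m handwheel '[[0,0,0.0003,0,0,0,1],[0,0,0.0003,0,0,0,1],[0,0,0.0002,0,0,0,1],[0,0,0,0,0,0,1],[0,0,0,0,0,0,1]]'; python3 f.py
```

```text
y 0.1628 F [ 0.01 -0.66  1.2 ]
time_s: 32.17
tcp_pos: [0.4068, -0.0742, 0.0481]
tool_rot: [0.0, 0.994, 0.112, 0.0]
force: [-1.8, 1.0, 4.9]
width: 0.254
finger_force: 31.9
y 0.16301 F [-1.58 -1.36 -4.93]
```

Foot on the table. Release, rise, and check.

```bash
python3 -m handwheel '[[0,0,0,0,0,0,0.5],[0,0,0,0,0,0,0],[0,0,0,0,0,0,-0.5],[0,0,0,0,0,0,-1],[0,0,0,0,0,0,-1]]' >/dev/null; python3 -m handwheel '[[0,0,0,0,0,0,-1],[0,0,-0.03,0,0,0,-1],[0,0,-0.05,0,0,0,-1],[0,0,-0.05,0,0,0,-1],[0,0,-0.03,0,0,0,-1]]';python3 -m handwheel '[[0,0,0,0,0,0,-1],[0,0,0,0,0,0,-1],[0,0,0,0,0,0,-1],[0,0,0,0,0,0,-1],[0,0,0,0,0,0,-1]]'
python3 - <<'E'
from h import *
im,d,m=grab('wrist');cv2.imwrite('pics/w5.png',cv2.resize(im[...,::-1],(800,600)))
print(manip.state()['force'],manip.state()['time_s'])
E
```

```text
time_s: 33.42
tcp_pos: [0.4072, -0.0743, 0.2106]
tool_rot: [0.001, 0.994, 0.112, 0.002]
force: [0.7, -0.5, -0.4]
width: 1.001
finger_force: 0.0
time_s: 34.05
tcp_pos: [0.406, -0.074, 0.2067]
tool_rot: [-0.0, 0.994, 0.112, -0.001]
force: [0.7, 0.5, -0.3]
width: 1.0
finger_force: 0.0
[0.01451766 0.56125691 0.16132101] 34.1
```

View pics/w5.png

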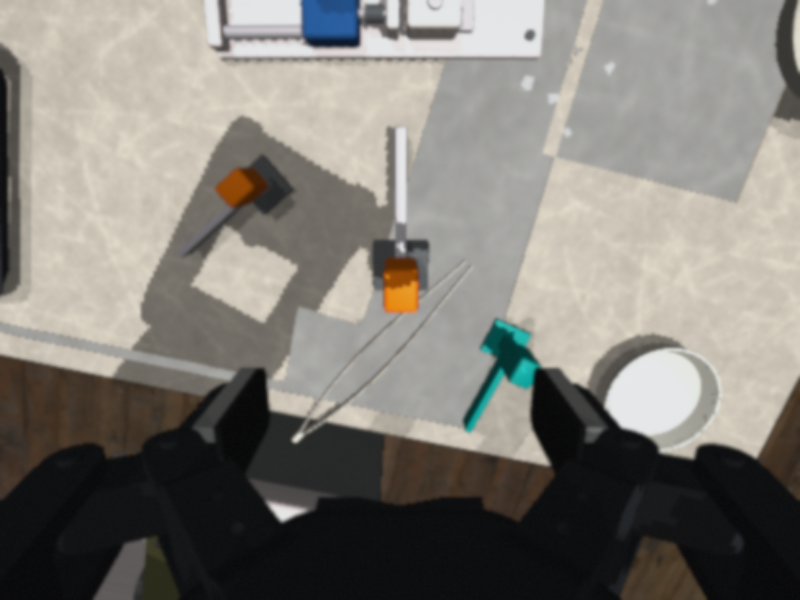

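The gauge stands upright at (400,275) with its blade tip at (400,128), well clear of the bed edge at row 57. The gate is still closed and nothing else was disturbed.

```bash
python3 -c "
from rig import manip; print(manip.hand_in())"
```

```text
the job is handed in; nothing more can be done
None
```

The job is handed in at about 34 s: the blade went to the stop, the gate was closed at about 5 N (by wrist force and shoe compression), the blade came out with about 6 N of drag, and the gauge stands upright clear of the slot.

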